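# Load the grinding jar into the jar mill

### The job

Load the bench jar mill: with the fingertips, gently roll the steel grinding jar up the loading ramp, never letting it get away and run back, until it settles between the two rollers. Then push the wire retaining bail over so that its sleeved bar comes down to rest on the jar, and take the hand away. Only push: do not lift the jar or drag it without rolling, and leave everything else on the bench where it is.

Things in the scene. Friction and masses are not known exactly. Their poses are not given: they have to be found in the camera images.
- mill: Bench jar mill, immovable: white frame, two black rollers between end plates, motor housing on one side, steel ramp in front, wire bail behind. Origin on the bench midway below the rollers; x level, uphill push direction (ramp at -x, bail at +x); y along the rollers; z up. End plates: x +-62, y 56 to 64 each side, 48 mm high, ears to 93 at x 37 to 59. Housing: x +-60, y -66 to -148, 73 mm high with dial.
- seat (a point): Where the middle of the jar's axis belongs: midway between the rollers, 61 mm above the bench (top of a seated jar: 91 mm). Axes as the mill's. The rollers are 28 mm thick and 112 mm long, axles 26 mm above the bench at mill x = -26 and +26 mm; the front one (-x) turns freely, the rear one is stiff. A jar pushed past the top of the front roller drops 8 mm into the gap by itself and stays.
- ramp: Loading ramp: steel plate sloping 10 degrees, 112 mm clear between side cheeks that stand 15 mm over it. Origin on its surface, middle of the foot end, at mill x = -225, z = 5 mm; x up the slope in the surface, y along the rollers, z square to it. 194 mm long, it runs smoothly on to the front roller, whose top is 40 mm above the bench. Across the foot stands a lip 5 mm thick, 12 mm high.
- grinding_jar: Grinding jar: polished, slippery steel cylinder (friction about 0.35) with two black bands and a fluted screw lid with a cross bar at one end; 60 mm thick, 96 mm long, 0.4 to 0.85 kg. Origin at the middle of its axis, y along that axis. It starts lying across the ramp against the foot lip, axis about 29 mm up the slope from the ramp's origin. If let go on the ramp it runs back.
- bail (a joint): Retaining bail, a U of 8 mm wire on a stiff pivot at mill x = 48, z = 72 mm. Radians: 0 upright, negative leaning back from the rollers (stop -0.6), positive swung over above the jar (stop 1.75). Starts open at -0.5 to -0.15. It stays where left near upright; past about 0.7 it sinks by its own weight. Resting on a seated jar it reads about 1.32. It takes under 2 N at the bar.
- bail_bar (a point): Middle of the bail's cross bar, on its axis: black sleeve 11 mm thick and 104 mm long, parallel to the rollers, 72 mm from the pivot line (so at most 144 mm above the bench); the wire side arms are at mill y = +-70 mm.
- petri_dish: Lidded petri dish, 62 mm wide, 12 mm high, beside the mill. Bystander. Origin under its centre.
- marker: Red and white marker, 135 mm long, 16 mm thick, lying beside the ramp. Bystander. Origin under its centre, y axis along it.
- dropper: Amber dropper bottle with a green band, 31 mm wide, 70 mm high, beyond the ramp. Bystander. Origin under its centre.
- amber_bottle: Amber bottle with black cap, 45 mm wide, 92 mm high, beyond the ramp. Bystander. Origin under its centre.
- timer: Small white timer with a display, 29 x 64 x 60 mm, at the front to the right of the power strip. Bystander. Origin under its centre.

How it is judged:
On the way, in this order (a step that is already met when the one before it is completed fails the run):
1. the jar lies between the two rollers while the bail still stands open (x of grinding_jar in the frame of mill between -0.006 and 0.006 m and z of grinding_jar in the frame of mill between 0.056 and 0.067 m and y of grinding_jar in the frame of mill between -0.014 and 0.014 m and angle between the y axis of grinding_jar and the y axis of mill, either way round below 0.1 rad and value of joint bail below 0.4 rad), for 0.2 s.
2. the bail has been swung over and its bar is down on the jar (x of grinding_jar in the frame of mill between -0.006 and 0.006 m and z of grinding_jar in the frame of mill between 0.056 and 0.067 m and y of grinding_jar in the frame of mill between -0.014 and 0.014 m and angle between the y axis of grinding_jar and the y axis of mill, either way round below 0.1 rad and value of joint bail between 1.24 and 1.4 rad), for 0.2 s.
At the end, for the whole second after the job is handed in: The grinding jar lies at rest on both rollers (axis within 6 mm of midway between them, within 14 mm of the middle along them and parallel to them within 0.1 rad), and the bail's bar is down on it (bail angle between 1.24 and 1.40 rad) (all of step 2 and linear speed of grinding_jar below 0.02 m/s and angular speed of grinding_jar below 0.3 rad/s); the robot touches nothing.
It fails at once if the jar got away on the ramp: it ran at more than 0.25 m/s with no finger touching it (x of grinding_jar in the frame of ramp between -0.1 and 0.165 m and linear speed of grinding_jar above 0.25 m/s and contact force between the fingers and grinding_jar below 0.01 N).
It fails at once if the jar was dragged or carried up the ramp without rolling (x of grinding_jar in the frame of ramp between 0.07 and 0.15 m and linear speed of grinding_jar above 0.05 m/s and angular speed of grinding_jar below 0.5 rad/s).
It fails at once if the jar was lifted off the ramp or rollers by more than 15 mm ((x of grinding_jar in the frame of ramp between -0.5 and 0.17 m and z of grinding_jar in the frame of ramp above 0.045 m) or z of grinding_jar in the frame of mill above 0.085 m).
It fails at once if another thing on the bench was moved more than 30 mm (distance of any of petri_dish, marker, dropper, amber_bottle, timer from where it was at the start of the episode above 0.03 m).
It also fails if it takes over 45 s, if anything falls off the work surface, if the arm or the gripper's body presses on something with over 40 N, if the wrist force passes 120 N, or if a joint passes its speed limit or range.

### The arm

A 6-joint arm with a two-finger parallel gripper is mounted at the origin on a cart in front of the work surface, level with it; the furniture and walls round the work are solid. World frame = base frame: x ahead of the robot, y to its left, z up, the work surface at z = 0. Lengths are in m, angles in rad, forces in N, time in s.
With the tool pointing down it reaches from about 0.325 to 0.775 m from the base axis. Payload 5.5 kg.
Tool frame: the origin (TCP) lies between the finger pads; the fingertips stand 22 mm ahead of it and the grasp point (between the pads) lies 3 mm ahead of it; z points along the fingers, x is the direction in which the jaws open and shut, and the axes are right-handed (so a half turn about z gives the same grasp; the last joint's range is limited). The gripper opens to 88 mm and grips with 3 to 60 N. Pads are 20 mm wide; open, the fingers measure 115 mm over their backs; the gripper's body (75 mm by 178 mm) begins 61 mm behind the grasp point.
Start: joints at [-1.329, 0.091, 1.231, -0, 1.82, -0.057], TCP at [0.177, -0.573, 0.245] pointing down, gripper open.
Joint ranges: [-2.87, 2.87], [-0.86, 2.18], [0.17, 2.46], [-1.51, 4.65], [0.06, 2.69], [-2.65, 2.65]. Speed limits (rad/s): [2.57, 2.57, 3.01, 3.14, 3.14, 3.14].

### API

Orientations are given as [roll, pitch, yaw] about the fixed x, y, z axes, in that order (R = Rz(yaw) Ry(pitch) Rx(roll)).
In Python, from bench import robot gives the robot as it stands. Calls block until the motion is done:
- robot.reach(position, orientation): joint-space move of the TCP to a pose.
- robot.move_linear(position, frame=None, max_speed=0.15): straight line of the TCP; frame=None keeps the orientation; max_speed is the mean speed in m/s.
- robot.move_joints(angles): joint-space move.
- robot.gripper_open() and robot.grasp(): open the fingers fully, or close them until they stop; the grip force is fixed at half the most.
- robot.dwell(seconds).
- robot.ik(position, orientation): joint angles nearest the present ones, or None.
- robot.get_state(): the state.
- robot.camera(name): name is "side" or "top"; returns the picture (400x640x3 uint8, red, green, blue); there is no depth.
- robot.calibration(name): a dict with "mtx" (3x3 intrinsics, pixels), "view" (4x4, takes a point from world to camera coordinates). Camera axes: x right, y down, z forward; pixel columns grow to the right and rows downward; lengths in m; the calibration is good to about 2 mm. A picture is of the moment at which its call begins. calibration takes no time and is no camera call.
A pose or a line that the arm cannot do raises robot.MotionError and nothing moves.
- robot.job_done(): hands the job in, once; it reports no verdict.
The state is a dict: "clock": time; "joints": joint angles; "joint_velocities": joint speeds; "tau": joint torques, N m; "position": TCP position; "tcp_rot": TCP orientation; "contact_force": force on the tool from outside, world axes, zero at the start; "wrist_torque": the same for the moment, N m; "finger_gap": opening from 0.0 (shut) to 1.0 (fully open).
Only numpy, scipy, OpenCV 4.12 (cv2) and the standard library are available. Lean on these libraries where they do the work, as an engineer would, in place of code of your own. Each camera call takes 0.05 s, during which the arm holds its last target.

## Working session

There is one attempt and no reset: what is moved stays moved. The work goes in short steps, each a Python script; the robot and the scene stay as the last script left them, time stands still between calls to the robot, and variables do not carry over. Pictures are saved under pics/ and viewed, and the job is handed in when it is done.

```bash
mkdir -p pics; ls; python3 - <<'E'
from bench import robot
import cv2
for n in ("side","top"):
    im=robot.camera(n); cv2.imwrite(f"pics/{n}0.png",im[:,:,::-1])
    c=robot.calibration(n); print(n,c["mtx"],c["view"])
print(robot.get_state())
E
```

```text
pics
side [[384.58926612   0.         319.57529383]
 [  0.         384.58926612 197.74558197]
 [  0.           0.           1.        ]] [[ 0.95490599 -0.29690536 -0.00132509 -0.53081467]
 [-0.19880923 -0.63608207 -0.74556991  0.19601698]
 [ 0.22052084  0.71221261 -0.66642611  0.85528758]
 [ 0.          0.          0.          1.        ]]
top [[421.52176625   0.         310.14976701]
 [  0.         421.52176625 202.49074755]
 [  0.           0.           1.        ]] [[ 0.01910517 -0.9997877   0.00771611  0.00211307]
 [-0.99635289 -0.01968032 -0.0830277   0.59202527]
 [ 0.08316193 -0.00610171 -0.99651737  1.22594192]
 [ 0.          0.          0.          1.        ]]
{'clock': 0.1, 'joints': array([-1.32871954e+00,  9.17754435e-02,  1.23174799e+00, -1.84351860e-05,
        1.81980549e+00, -5.67089113e-02]), 'joint_velocities': array([-1.61012789e-03, -1.75645466e-03, -2.21839985e-03, -1.82578053e-03,
        7.69128240e-05, -3.47614671e-04]), 'tau': array([ 2.12034800e-03, -4.47857308e+01, -4.07570636e+01,  6.99777575e-02,
        2.84395757e-02, -1.04851476e-04]), 'position': array([ 0.17654905, -0.57319991,  0.24363466]), 'tcp_rot': array([-3.14151209e+00,  1.73448546e-03, -1.27201509e+00]), 'contact_force': array([ 0.1392349 , -0.1745637 , -0.56705029]), 'wrist_torque': array([ 0.01288042, -0.024109  , -0.01703393]), 'finger_gap': 0.9983992395795719}
```

View pics/side0.png

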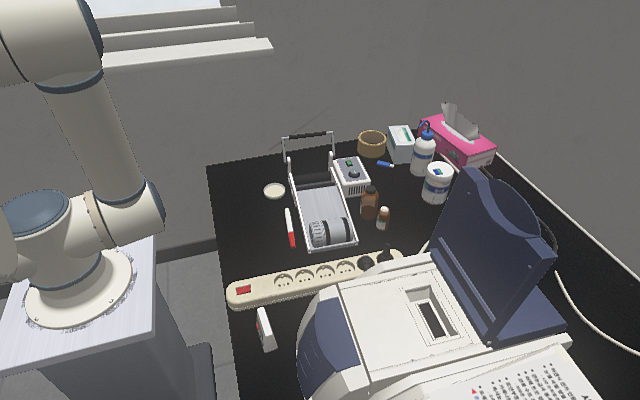

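View pics/top0.png

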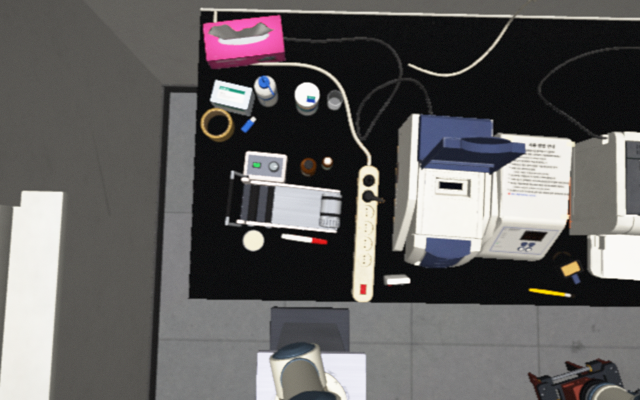

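```bash
python3 - <<'E'
import cv2
t=cv2.imread("pics/top0.png")[140:260,210:360]; cv2.imwrite("pics/topz.png",cv2.resize(t,None,fx=5,fy=5,interpolation=cv2.INTER_CUBIC))
t=cv2.imread("pics/side0.png")[120:260,255:405]; cv2.imwrite("pics/sidez.png",cv2.resize(t,None,fx=4,fy=4,interpolation=cv2.INTER_CUBIC))
E
```

```text
(no output)
```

View pics/topz.png

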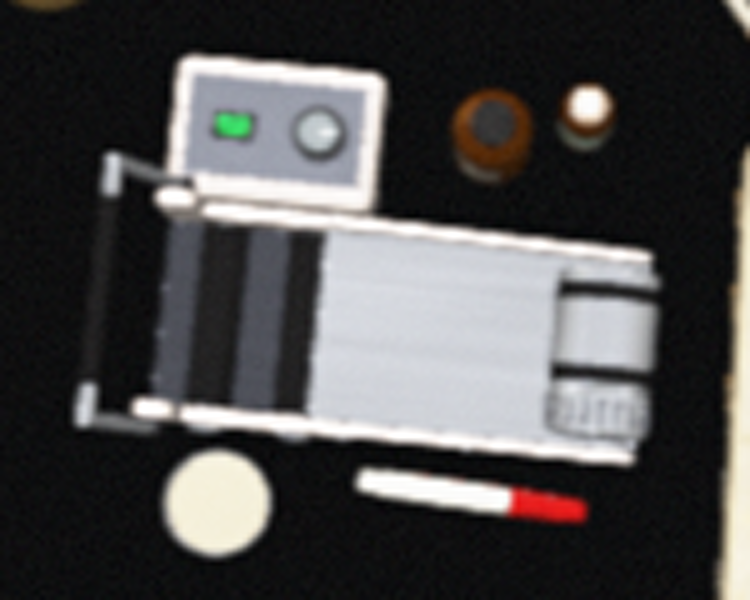

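View pics/sidez.png

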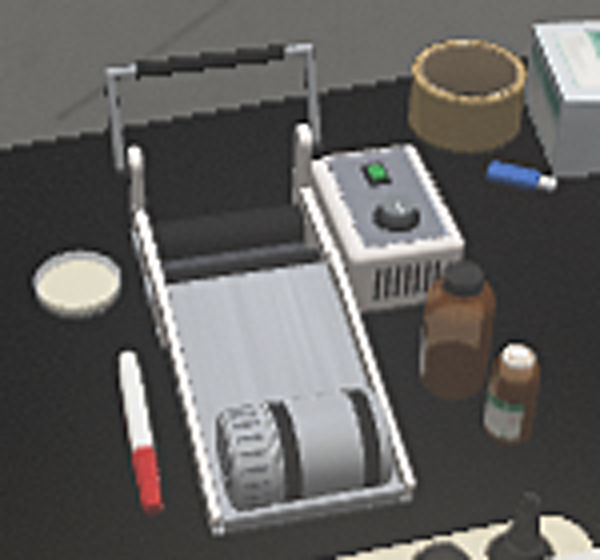

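```bash
cat > h.py <<'E'
import numpy as np, cv2
from bench import robot
def proj(n,P):
    c=robot.calibration(n); V=c["view"]; P=np.atleast_2d(P)
    q=(P@V[:3,:3].T+V[:3,3])@c["mtx"].T
    return q[:,:2]/q[:,2:]
def ray(n,uv,z):
    c=robot.calibration(n); V=c["view"]; R=V[:3,:3]; o=-R.T@V[:3,3]
    d=R.T@np.linalg.solve(c["mtx"],[uv[0],uv[1],1.])
    return o+d*(z-o[2])/d[2]
def T(u): return [u[0]/5+210-.4,u[1]/5+140-.4]
def S(u): return [u[0]/4+255-.375,u[1]/4+120-.375]
def m2w(p,P):
    x,y,a=p; P=np.atleast_2d(P); c,s=np.cos(a),np.sin(a)
    return np.c_[x+c*P[:,0]-s*P[:,1],y+s*P[:,0]+c*P[:,1],P[:,2]]
E
cat > fit.py <<'E'
from h import *
from scipy.optimize import least_squares
top=[((181,57),(60,-148,73)),((385,73),(-60,-148,73)),((376,210),(-60,-66,73)),((330,230),(-34,-56,38.7)),((312,416),(-34,56,38.7))]
side=[((412,144),(60,-148,73)),((466,242),(-60,-148,73)),((362,266),(-60,-66,73)),((172,290),(-34,56,38.7)),((327,262),(-34,-56,38.7))]
tu=np.array([T(a) for a,_ in top]);su=np.array([S(a) for a,_ in side])
tp=np.array([b for _,b in top])/1e3; sp=np.array([b for _,b in side])/1e3
f=lambda p: np.r_[(proj("top",m2w(p,tp))-tu).ravel(),(proj("side",m2w(p,sp))-su).ravel()]
r=least_squares(f,[.5,.2,1.5],loss="soft_l1"); print(r.x,np.round(f(r.x),1).reshape(-1,2))
p=r.x
for nm,v in [("foot-",(652,250)),("foot+",(634,462))]:
    w=ray("top",T(v),.02); c,s=np.cos(p[2]),np.sin(p[2]); d=w[:2]-p[:2]; print(nm,c*d[0]+s*d[1],-s*d[0]+c*d[1])
# jar: silhouette corners in top image at axis height
for nm,v in [("band1",(562,288)),("band1b",(658,295)),("band2",(555,370)),("band2b",(655,378)),("end-",(612,268)),("lid",(597,437))]:
    w=ray("top",T(v),.04 if nm[0]=='b' else .045); d=w[:2]-p[:2]; print(nm,c*d[0]+s*d[1],-s*d[0]+c*d[1])
for nm,v in [("bail-",(113,165)),("bail+",(88,408))]:
    for z in (.135,.142):
        w=ray("top",T(v),z); d=w[:2]-p[:2]; print(nm,z,c*d[0]+s*d[1],-s*d[0]+c*d[1])
print("mill frame seat world",m2w(p,[[0,0,.061],[-.225,0,.005],[-.4,0,0]]))
E
python3 fit.py
```

```text
[0.58454082 0.15184763 1.50646321] [[-0.1 -1.1]
 [ 0.7 -0.8]
 [-0.  -0.1]
 [ 0.7  0.1]
 [ 0.8  0.9]
 [ 0.6 -4. ]
 [ 1.  -3.2]
 [-2.6 -4.6]
 [-2.   0.1]
 [-0.5  0.8]]
foot- -0.22310981559166518 -0.06258121871446096
foot+ -0.22226776109338198 0.06428163876182777
band1 -0.1708118365057195 -0.03335751570255713
band1b -0.2272944493379038 -0.03398262659322332
band2 -0.1706342893707107 0.015003169700680512
band2b -0.22931073054766313 0.014771416742811712
end- -0.19887188435074035 -0.04703733933632513
lid -0.1979873228603598 0.05210451592796874
bail- 0.135 0.08037496148920478 -0.0703699659470167
bail- 0.142 0.079038066417606 -0.06939349753161753
bail+ 0.135 0.08074324415814915 0.062097931118430934
bail+ 0.142 0.07940407936071264 0.06225799997452018
mill frame seat world [[ 0.58454082  0.15184763  0.061     ]
 [ 0.57007585 -0.07268692  0.005     ]
 [ 0.55882532 -0.2473249   0.        ]]
```

```bash
sed -i 's/,73)/,60)/g' fit.py; python3 fit.py
```

```text
[0.58619889 0.15208532 1.52055149] [[-0.2 -0.5]
 [ 0.1  1.8]
 [-0.2 -0.3]
 [ 0.3 -0.6]
 [ 1.   0.2]
 [ 0.3 -0.8]
 [ 1.1 -0.2]
 [-2.  -1.3]
 [-1.2  0.1]
 [ 0.2  0.4]]
foot- -0.2242899736617531 -0.05778783795782154
foot+ -0.22166078263179675 0.0690505671778282
band1 -0.17158548649422173 -0.02930379915344039
band1b -0.22807130054123198 -0.02913313157409455
band2 -0.1707266607308146 0.019049585774237432
band2b -0.2294005438584936 0.019644478491716653
end- -0.19983546849663428 -0.042586960545941265
lid -0.19755430296262821 0.05653259452813543
bail- 0.135 0.0790549597443714 -0.06985124875708863
bail- 0.142 0.07773195364729917 -0.06885604331807266
bail+ 0.135 0.08128938870564102 0.0625983141424669
bail+ 0.142 0.07995261182440364 0.06277723301562485
mill frame seat world [[ 0.58619889  0.15208532  0.061     ]
 [ 0.57489855 -0.07263072  0.005     ]
 [ 0.56610941 -0.24740987  0.        ]]
```

```bash
cat > fit2.py <<'E'
from h import *
from scipy.optimize import least_squares
H=None
top=[((181,57),(60,-148,H)),((385,73),(-60,-148,H)),((376,210),(-60,-66,H)),((330,230),(-34,-56,38.7)),((312,416),(-34,56,38.7)),
 ((652,250),(-225,-62,20)),((634,462),(-225,62,20)),((175,197),(48,-60,92)),((153,407),(48,60,92))]
side=[((412,144),(60,-148,H)),((466,242),(-60,-148,H)),((362,266),(-60,-66,H)),((172,290),(-34,56,38.7)),((327,262),(-34,-56,38.7)),
 ((411,489),(-227,-60,18)),((220,524),(-227,60,18)),((135,150),(48,60,93)),((303,126),(48,-60,93))]
tu=np.array([T(a) for a,_ in top]);su=np.array([S(a) for a,_ in side])
mk=lambda L,h:np.array([[b[0],b[1],h*1000 if b[2] is None else b[2]] for _,b in L])/1e3
f=lambda p: np.r_[(proj("top",m2w(p[:3],mk(top,p[3])))-tu).ravel(),(proj("side",m2w(p[:3],mk(side,p[3])))-su).ravel()]
r=least_squares(f,[.5,.2,1.5,.06],loss="soft_l1"); print(r.x,np.round(f(r.x),1).reshape(-1,2))
p=r.x[:3]; np.save("mill.npy",p)
c,s=np.cos(p[2]),np.sin(p[2])
for nm,v in [("band1",(562,288)),("band1b",(658,295)),("band2",(555,370)),("band2b",(655,378)),("end-",(612,268)),("lid",(597,437))]:
    w=ray("top",T(v),.04 if nm[0]=='b' else .045); d=w[:2]-p[:2]; print(nm,c*d[0]+s*d[1],-s*d[0]+c*d[1])
for nm,v in [("bail-",(113,165)),("bail+",(88,408))]:
    w=ray("top",T(v),.14); d=w[:2]-p[:2]; print(nm,c*d[0]+s*d[1],-s*d[0]+c*d[1])
print(m2w(p,[[0,0,.061],[-.225,0,.005],[-.4,0,0]]))
E
python3 fit2.py
```

```text
[0.58615079 0.15463971 1.49985004 0.05710482] [[ 0.1 -0.7]
 [ 0.3 -0.1]
 [-0.6  0.2]
 [-0.2 -0.4]
 [-0.3  0.4]
 [-0.2  0.2]
 [-0.1 -0.8]
 [ 0.6 -0.1]
 [ 0.6  0.3]
 [ 0.7  0.1]
 [ 0.6  0.9]
 [-2.7 -0.6]
 [-1.8 -0.7]
 [-0.3  0.1]
 [ 0.8 -0.3]
 [-0.  -0.3]
 [-0.3  0.6]
 [ 0.   0.8]]
band1 -0.1734866856418255 -0.033078383858832314
band1b -0.2299639294382127 -0.0340770074813765
band2 -0.1736289574946068 0.015282418185550475
band2b -0.23230258298741335 0.014662635840108958
end- -0.20145565355916834 -0.046943472872412614
lid -0.2012267485808488 0.0522020641768533
bail- 0.07697987083944174 -0.06773774869994223
bail+ 0.07647435430590768 0.06414654668528202
[[ 0.58615079  0.15463971  0.061     ]
 [ 0.57020126 -0.06979427  0.005     ]
 [ 0.55779607 -0.24435404  0.        ]]
```

```bash
cat >> h.py <<'E'
p=np.load("mill.npy"); YAW=p[2]-np.pi/2
def W(x,y,z): return m2w(p,[[x,y,z]])[0]
O=[np.pi,0,YAW]
def st(): 
    s=robot.get_state(); d=s["position"][:2]-p[:2]; c,sn=np.cos(p[2]),np.sin(p[2])
    print("t%.1f"%s["clock"],"mill",np.round([c*d[0]+sn*d[1],-sn*d[0]+c*d[1],s["position"][2]],4),"F",np.round(s["contact_force"],2),"gap",round(s["finger_gap"],3),"rot",np.round(s["tcp_rot"],3))
    return s
E
python3 - <<'E'
from h import *
print("strip edge",ray("top",(357,212),.03),"plug",ray("top",(370,196),.05))
print("machine front",ray("top",(420,267),.1),ray("top",(395,250),.1))
# lid top: intersect
for z in (.2,.3,.4,.5): print(z,ray("side",(462,172),z),ray("side",(552,245),z),ray("top",(420,170),z),ray("top",(524,148),z))
print("start contact world",W(-.257,.0026,.09),W(-.04,.0026,.08),W(.11,0,.14))
for q in [(.177,-.573,.45),(.12,-.39,.45)]: print(robot.ik(q,[np.pi,0,-1.272]))
for q in [W(-.257,.0026,.2),W(-.257,.0026,.05),W(-.04,.0026,.08),W(.11,0,.14),W(.11,0,.25)]: print(robot.ik(q,O))
E
```

```text
strip edge [ 0.56600001 -0.12512005  0.03      ] plug [ 0.61216853 -0.16019887  0.05      ]
machine front [ 0.41308354 -0.29221813  0.1       ] [ 0.4583915  -0.22306913  0.1       ]
0.2 [ 0.84798403 -0.10338601  0.2       ] [ 0.88241411 -0.33326911  0.2       ] [ 0.66661867 -0.26608064  0.2       ] [ 0.72960678 -0.53580276  0.2       ]
0.3 [ 0.75277274 -0.20789731  0.3       ] [ 0.7805229 -0.3931799  0.3      ] [ 0.64992621 -0.23924818  0.3       ] [ 0.70703204 -0.48378171  0.3       ]
0.4 [ 0.65756145 -0.31240861  0.4       ] [ 0.67863169 -0.45309068  0.4       ] [ 0.63323375 -0.21241572  0.4       ] [ 0.68445729 -0.43176065  0.4       ]
0.5 [ 0.56235015 -0.41691991  0.5       ] [ 0.57674049 -0.51300146  0.5       ] [ 0.61654129 -0.18558326  0.5       ] [ 0.66188255 -0.3797396   0.5       ]
start contact world [ 0.56533943 -0.10152947  0.09      ] [0.58072186 0.11492464 0.08      ] [0.59394834 0.26436299 0.14      ]
[-1.32791807e+00  2.57744425e-01  6.65046151e-01 -4.44089210e-16
  2.21880208e+00 -5.59180658e-02]
[-1.35571844e+00 -2.63051421e-01  1.18483115e+00 -4.44089210e-16
  2.21981293e+00 -8.37184409e-02]
[-2.36924528e-01  1.75480187e-02  1.38568958e+00 -4.44089210e-16
  1.73835506e+00 -1.65978239e-01]
[-2.36924528e-01  7.29155492e-02  1.59658636e+00 -4.44089210e-16
  1.47209074e+00 -1.65978239e-01]
[ 1.37909595e-01  9.98473170e-02  1.51355485e+00 -4.44089210e-16
  1.52819049e+00  2.08855883e-01]
[ 3.66445313e-01  2.29722013e-01  1.26233218e+00 -4.44089210e-16
  1.64953846e+00  4.37391602e-01]
[ 3.66445313e-01  2.31006253e-01  1.06648974e+00 -4.44089210e-16
  1.84409666e+00  4.37391602e-01]
```

```bash
python3 - <<'E'
from h import *
robot.move_joints([-1.3279,-.20,1.10,0,2.22,-.056])
st()
robot.move_joints([-.237,-.20,1.10,0,2.22,-.166]); st()
robot.grasp()
robot.reach(W(-.252,.0026,.16),O); st()
for n in ("side","top"): cv2.imwrite(f"pics/{n}1.png",robot.camera(n)[:,:,::-1])
a=cv2.imread("pics/side1.png")[100:290,220:420]; b=cv2.imread("pics/top1.png")[100:290,200:400]
cv2.imwrite("pics/c1.png",cv2.resize(np.hstack([a,b]),(800,380),interpolation=cv2.INTER_CUBIC))
E
```

```text
t1.2 mill [-0.5958  0.4082  0.4644] F [ 0.13 -0.33 -1.13] gap 1.001 rot [ 3.141 -0.019 -1.272]
t2.8 mill [-0.2341  0.1432  0.4661] F [0.13 0.11 0.27] gap 1.003 rot [ 3.138 -0.021 -0.073]
t5.4 mill [-0.2521  0.002   0.162 ] F [0.54 0.29 0.23] gap 0.008 rot [ 3.141e+00 -3.000e-03 -7.100e-02]
```

View pics/c1.png

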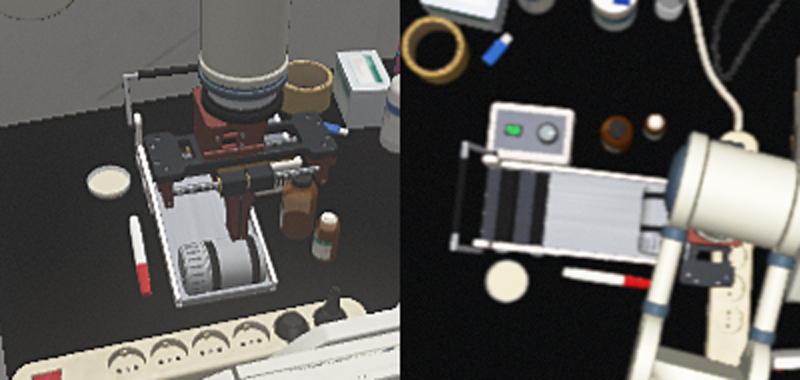

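```bash
python3 - <<'E'
from h import *
robot.move_linear(W(-.252,.0026,.053),max_speed=.08); st(); robot.dwell(.2); st()
for x in (-.246,-.243,-.240,-.237):
    robot.move_linear(W(x,.0026,.053+.173*(x+.242)),max_speed=.025); robot.dwell(.1); st()
im=robot.camera("side"); cv2.imwrite("pics/s2.png",cv2.resize(im[150:275,280:400,::-1],None,fx=5,fy=4.8,interpolation=cv2.INTER_CUBIC))
E
```

```text
t7.0 mill [-0.2521  0.0022  0.0538] F [ 0.39 -0.23  0.26] gap 0.004 rot [ 3.141e+00 -1.000e-03 -7.100e-02]
t7.2 mill [-0.252   0.0024  0.0534] F [-1.24 -0.26  1.3 ] gap 0.005 rot [ 3.141e+00 -1.000e-03 -7.100e-02]
t7.7 mill [-0.246   0.0026  0.0523] F [ 0.01  0.22 -0.9 ] gap 0.003 rot [ 3.142  0.    -0.071]
t8.1 mill [-0.243   0.0026  0.0528] F [-0.92 -0.33 -0.23] gap 0.004 rot [-3.142 -0.    -0.071]
t8.5 mill [-0.2402  0.0024  0.0536] F [-0.17 -2.81  0.89] gap 0.006 rot [ 3.141e+00 -1.000e-03 -7.100e-02]
t8.8 mill [-0.2369  0.0026  0.0538] F [ 0.46 -0.8   0.86] gap 0.005 rot [-3.141 -0.    -0.071]
```

View pics/s2.png

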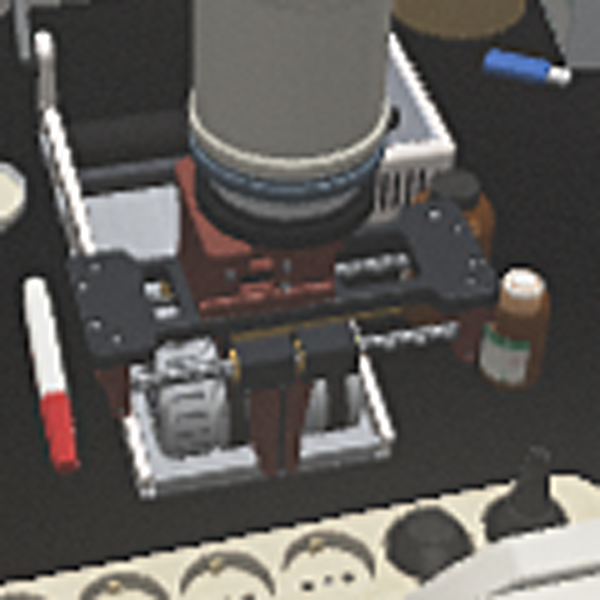

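```bash
python3 - <<'E'
from h import *
for x in (-.228,-.205):
    robot.move_linear(W(x,.0026,.053+.173*(x+.242)),max_speed=.025); st()
for n,sl in (("side",np.s_[150:275,280:400,::-1]),("top",np.s_[150:250,220:340,::-1])):
  im=robot.camera(n); cv2.imwrite(f"pics/{n}3.png",cv2.resize(im[sl],None,fx=5,fy=5,interpolation=cv2.INTER_CUBIC)[:600])
E
```

```text
t9.4 mill [-0.2274  0.0027  0.0551] F [ 0.5  -0.98 -1.28] gap 0.009 rot [-3.141  0.    -0.07 ]
t10.5 mill [-0.2048  0.0026  0.0592] F [ 0.52 -1.04  0.63] gap 0.003 rot [-3.141  0.    -0.071]
```

View pics/side3.png

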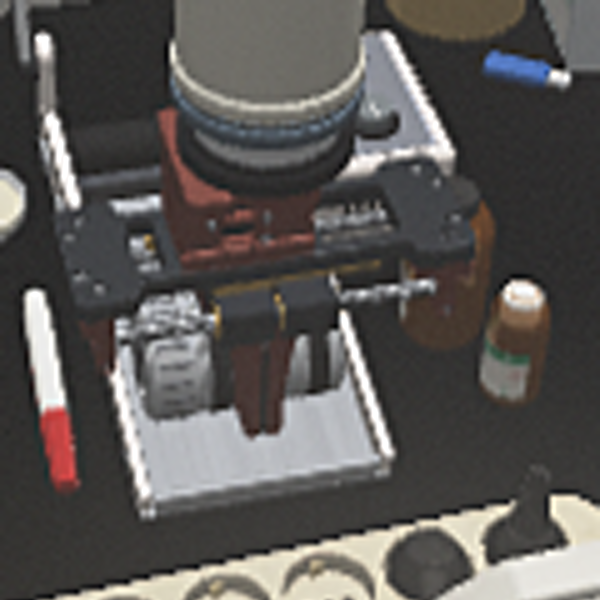

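View pics/top3.png

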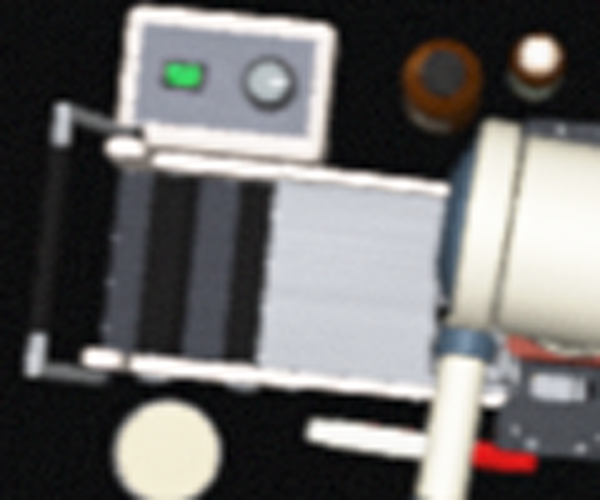

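```bash
python3 - <<'E'
from h import *
for x in (-.17,-.135,-.10):
    robot.move_linear(W(x,.0026,.053+.173*(x+.242)),max_speed=.025); st()
im=robot.camera("side"); cv2.imwrite("pics/s4.png",cv2.resize(im[130:250,280:400,::-1],None,fx=5,fy=5,interpolation=cv2.INTER_CUBIC)[:600])
E
```

```text
t12.2 mill [-0.17    0.0026  0.0654] F [ 0.81 -2.3   0.87] gap 0.005 rot [-3.141  0.    -0.071]
t13.7 mill [-0.135   0.0026  0.0714] F [ 0.27 -2.33  1.46] gap 0.009 rot [-3.141  0.    -0.071]
t15.3 mill [-0.1     0.0026  0.0775] F [ 0.03 -3.01  0.84] gap 0.009 rot [-3.141  0.    -0.071]
```

View pics/s4.png

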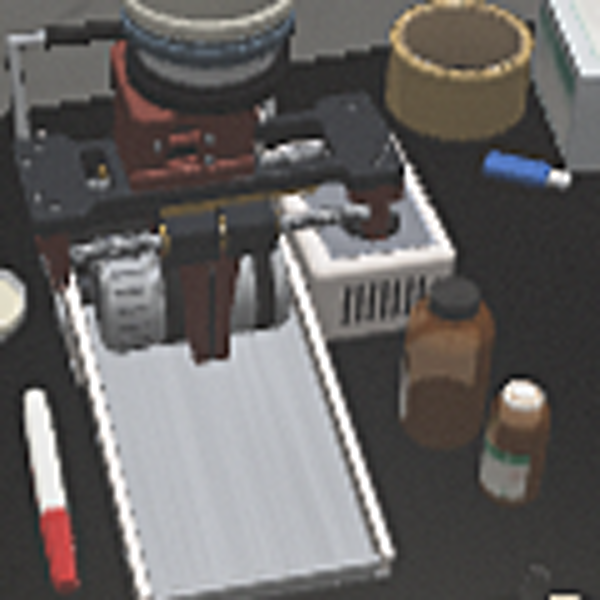

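```bash
python3 - <<'E'
from h import *
for x in (-.072,-.060,-.052):
    robot.move_linear(W(x,.0026,.053+.173*(min(x,-.066)+.242)),max_speed=.022); st()
robot.dwell(.5); st()
for n,sl in (("side",np.s_[130:250,270:390,::-1]),("top",np.s_[150:250,220:340,::-1])):
  im=robot.camera(n); cv2.imwrite(f"pics/{n}5.png",cv2.resize(im[sl],None,fx=5,fy=5,interpolation=cv2.INTER_CUBIC)[:600])
E
```

```text
t16.8 mill [-0.072   0.0028  0.0822] F [ 0.48 -0.14 -0.66] gap 0.004 rot [-3.141e+00  1.000e-03 -7.100e-02]
t17.5 mill [-0.0599  0.0026  0.0834] F [ 0.34  0.96 -0.16] gap 0.005 rot [ 3.142  0.    -0.071]
t18.0 mill [-0.0519  0.0026  0.0834] F [-0.01  0.78  0.06] gap 0.004 rot [ 3.142  0.    -0.071]
t18.5 mill [-0.052   0.0026  0.0835] F [-0.11  0.44 -0.66] gap 0.004 rot [-3.142 -0.    -0.071]
```

View pics/side5.png

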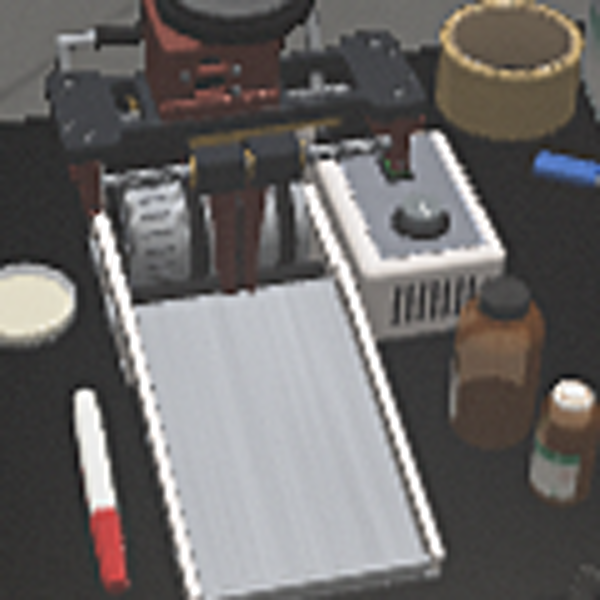

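View pics/top5.png

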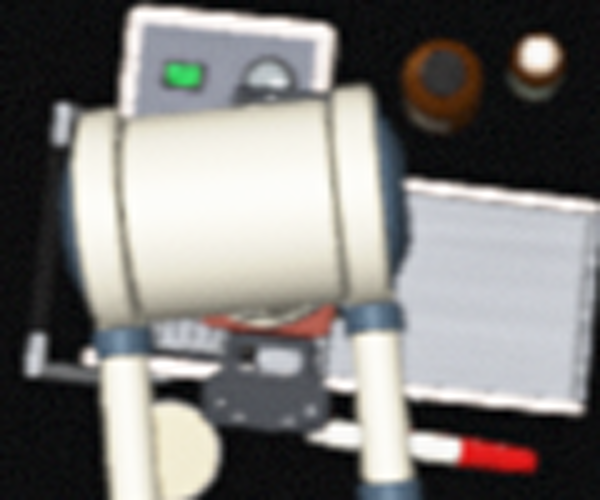

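```bash
python3 - <<'E'
from h import *
robot.move_linear(W(-.06,.0026,.0845),max_speed=.05)
robot.move_linear(W(-.06,.0026,.21),max_speed=.12)
robot.move_linear(W(.115,0,.21),max_speed=.15); st()
for n,sl in (("side",np.s_[130:250,270:390,::-1]),("top",np.s_[150:250,220:340,::-1])):
  im=robot.camera(n); cv2.imwrite(f"pics/{n}6.png",cv2.resize(im[sl],None,fx=5,fy=5,interpolation=cv2.INTER_CUBIC)[:600])
E
```

```text
t21.4 mill [ 1.142e-01 -2.000e-04  2.101e-01] F [0.8  0.21 0.03] gap 0.002 rot [ 3.141 -0.    -0.072]
```

View pics/side6.png

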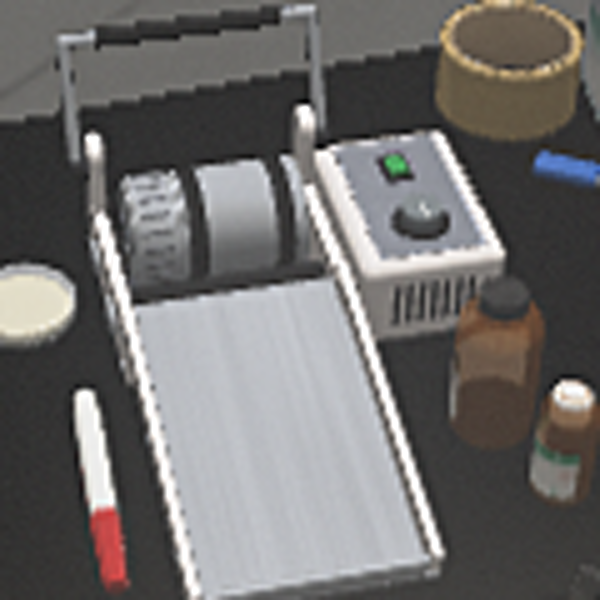

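View pics/top6.png

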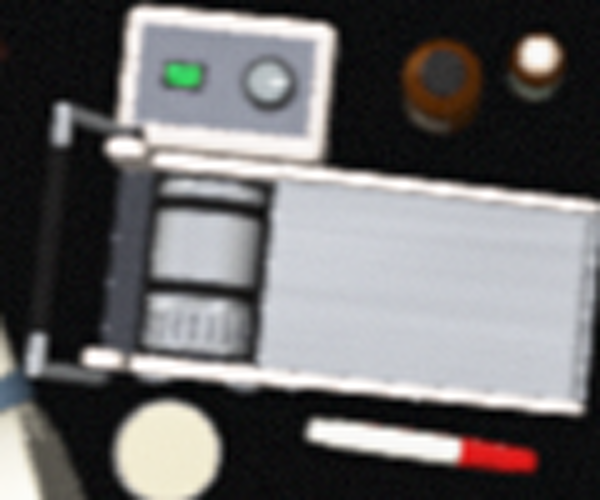

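```bash
python3 - <<'E'
from h import *
c,s=np.cos(p[2]),np.sin(p[2])
for v in [(157,198),(270,208),(145,288),(262,295),(215,180),(195,355)]:
    w=ray("top",[v[0]/5+220-.4,v[1]/5+150-.4],.065); d=w[:2]-p[:2]; print(np.round([c*d[0]+s*d[1],-s*d[0]+c*d[1]],4))
robot.move_linear(W(.114,0,.140),max_speed=.1); st()
for x,z in ((.095,.140),(.07,.140),(.04,.137),(.025,.132),(.012,.128)):
    robot.move_linear(W(x,0,z),max_speed=.05); st()
robot.dwell(.5)
for n,sl in (("side",np.s_[130:250,270:390,::-1]),("top",np.s_[150:250,220:340,::-1])):
  im=robot.camera(n); cv2.imwrite(f"pics/{n}7.png",cv2.resize(im[sl],None,fx=5,fy=5,interpolation=cv2.INTER_CUBIC)[:600])
E
```

```text
[ 0.0326 -0.0351]
[-0.0327 -0.0352]
[0.0341 0.0171]
[-0.033   0.0151]
[ 0.0004 -0.0485]
[0.0018 0.0527]
t22.4 mill [ 0.1142 -0.0003  0.1408] F [-0.37  0.41  0.18] gap 0.006 rot [-3.141e+00 -1.000e-03 -7.100e-02]
t22.9 mill [ 9.470e-02 -1.000e-04  1.402e-01] F [-0.05  0.88 -0.82] gap 0.006 rot [-3.141 -0.    -0.072]
t23.6 mill [0.0696 0.     0.1399] F [-0.16  0.61  0.03] gap 0.007 rot [ 3.141  0.    -0.071]
t24.3 mill [ 3.990e-02 -1.000e-04  1.371e-01] F [ 0.01 -0.02 -0.28] gap 0.006 rot [-3.142 -0.    -0.071]
t24.8 mill [0.0246 0.     0.1319] F [-0.43  0.53  0.26] gap 0.003 rot [ 3.142  0.    -0.072]
t25.2 mill [0.0117 0.     0.1279] F [0.2  0.   0.68] gap 0.008 rot [-3.142  0.    -0.071]
```

View pics/side7.png

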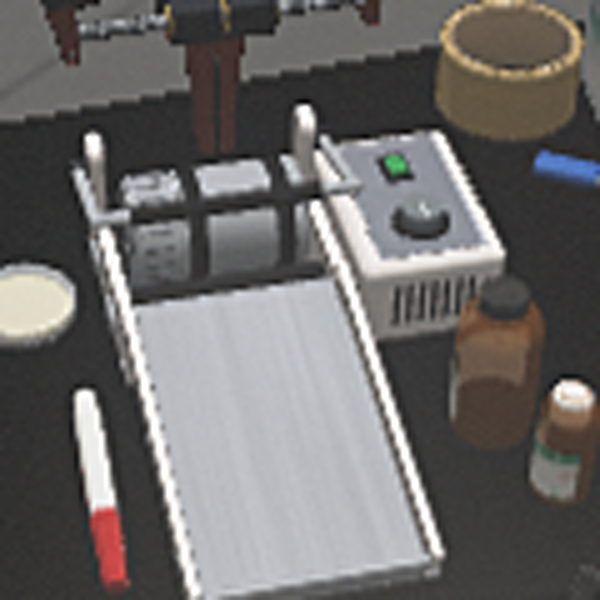

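View pics/top7.png

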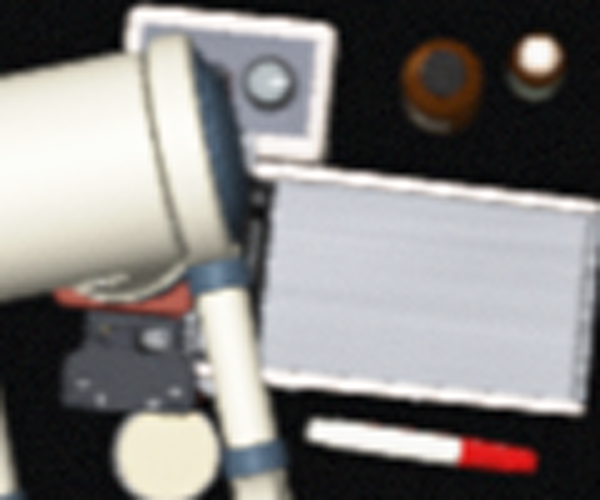

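```bash
python3 - <<'E'
from h import *
robot.move_linear(W(.03,0,.15),max_speed=.1)
robot.move_linear(W(.05,0,.30),max_speed=.15)
robot.move_joints([-.237,-.20,1.10,0,2.22,-.166]); st()
for n,sl in (("side",np.s_[130:250,270:390,::-1]),("top",np.s_[150:250,220:340,::-1])):
  im=robot.camera(n); cv2.imwrite(f"pics/{n}8.png",cv2.resize(im[sl],None,fx=5,fy=5,interpolation=cv2.INTER_CUBIC)[:600])
for th in (1.24,1.32,1.4):
  P=np.array([W(.048-.072*np.sin(th),y,.072+.072*np.cos(th)) for y in (-.07,.07)])
  print(th,(proj("side",P)-[270,130])*5+2,(proj("top",P)-[220,150])*5+2)
E
```

```text
t28.7 mill [-0.2331  0.1427  0.4652] F [ 0.45  0.68 -1.23] gap 0.006 rot [ 3.139 -0.019 -0.07 ]
1.24 [[353.8492259  176.76598563]
 [ 95.4286202  213.9508829 ]] [[249.46675672 138.82178141]
 [224.81927967 387.25031634]]
1.32 [[354.31659547 186.82998731]
 [ 96.5427591  224.16050102]] [[253.24265626 140.47732487]
 [228.74758365 387.76317861]]
1.4 [[354.551795   196.52167432]
 [ 97.51795614 233.97349827]] [[256.21767729 142.07503205]
 [231.86803711 388.20458474]]
```

View pics/side8.png

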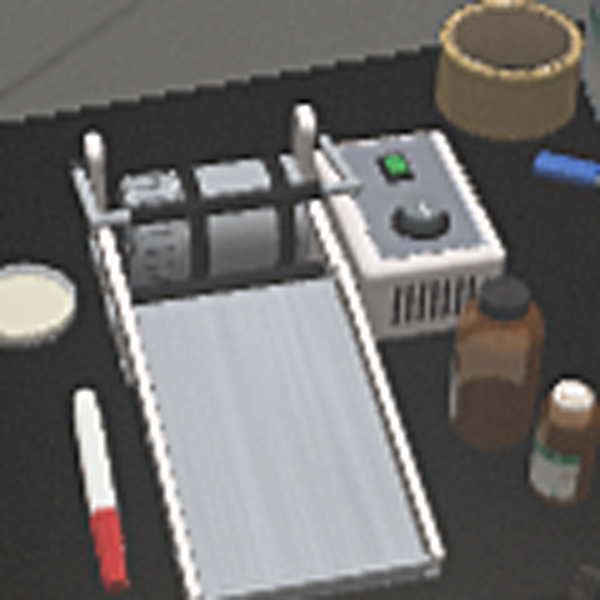

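View pics/top8.png

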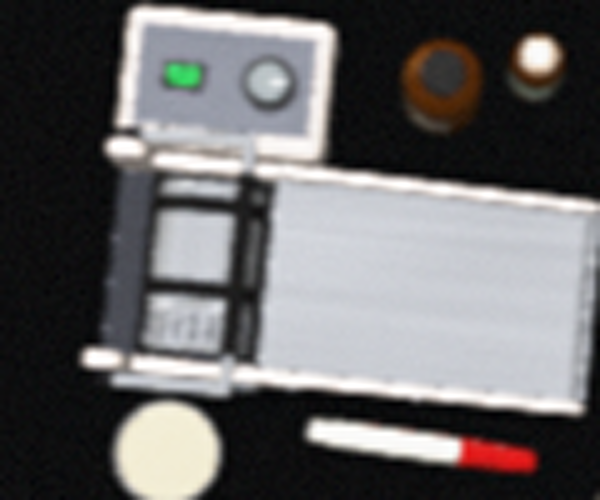

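```bash
python3 -c "
from h import *
robot.job_done(); st()"
```

```text
the job is handed in; nothing more can be done
the job is handed in; nothing more can be done
```

The jar is seated between the two rollers with the bail bar resting on it. The hand is clear and I handed the job in at about 29 s of the 45 s limit; no verdict is reported.

**How it was done:** I pushed the jar up the ramp with the closed fingertips against the middle of its downhill side. Mean speed was about 0.025 m/s and the push force stayed around 1–3 N. It dropped in after the front roller by itself. I then swung the bail over from behind, and it sank onto the jar.

**Last checks:**
- **Jar:** just before the bail was swung over, the top view put its axis within about 1–2 mm of midway between the rollers. It was about 2 mm off centre along them, and parallel to them. The last pictures show it still seated, though I did not measure it again.
- **Bail:** the bar's end positions in the side view match an angle of 1.32 rad at one end and about 1.27 rad at the other. Both are inside the 1.24–1.40 band.
- **Bystanders:** the dish, marker and two bottles look unmoved by eye in the pictures. The timer was outside the close-up views, but the arm did not go near it after the start.

**Not confirmed or disagreeing:**
- I could not see directly that the jar rolled rather than slid. I kept the speed low for that reason, below the judge's 0.05 m/s on average, but I did not measure the peak.
- The mill housing's flat top came out at about 57 mm in the images, against the 73 mm quoted with the dial. I left its height free when fitting the mill's position.

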